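# Pop the lid of the tube warmer and push it fully open

### The arm

A 6-joint arm with a two-finger parallel gripper is mounted at the origin on the work surface. World frame = base frame: x ahead of the robot, y to its left, z up, the work surface at z = 0. Lengths are in m, angles in degrees, forces in N, time in s.
With the tool pointing down it reaches from about 0.375 to 0.9 m from the base axis. Payload 3.1 kg.
Tool frame: the origin (TCP) lies on the centre line of the jaws, within the pads' length; the fingertips stand 25 mm ahead of it and the grasp point (between the pads) lies 6 mm ahead of it; z points along the fingers, y is the line along which they close (so a half turn about z gives the same grasp; the last joint's range is limited). The gripper opens to 87 mm and grips with 3 to 60 N. Pads are 19 mm wide; open, the fingers measure 117 mm over their backs; the gripper's body (75 mm by 190 mm) begins 51 mm behind the grasp point.
Start: joints at [-78.581, 30.224, 82.088, -0, 67.689, -10.227], TCP at [0.231, -0.581, 0.248] pointing down, gripper open.
Joint ranges: [-176.69, 176.69], [-43.24, 126.21], [12.49, 139.97], [-82, 262], [0, 151.66], [-163.58, 163.58]. Speed limits (degrees/s): [159.86, 159.86, 180, 180, 180, 180].

### API

Orientations are given as a 3x3 rotation matrix whose columns are the frame's x, y, z axes.
In Python, from rig import read_state, capture, camera_params, hand_in gives the robot as it stands.
- The arm moves only by the tool apply_moves, never from a script. Its argument "rows" is a list of rows, each an object of numbers: "x", "y", "z": the shift along the tool's x, y, z in mm; "rx", "ry", "rz": the turn, a rotation vector about the tool's x, y, z in units of 6 degrees (1.0 is 6 degrees); "claw": the closure in counts, from 0 (fully open) to 255 (shut). A call has 1 to 10 rows; each row is the pose to reach, as a shift and turn from the pose commanded when the call began, along the tool's axes at that moment; what a row does not reach only later rows make up. A row lasts 1/8 s, in which the tool goes at most 62.5 mm and 10.7 degrees, less where a joint would pass 70% of its speed; a pose out of reach is approached as far as the arm can. A call with a gripper value outside its range is refused whole. The fingers move at their own pace and stop on an object; the grip force is fixed at half the most. Time passes only in rows, so rows that repeat a pose let the fingers close. It gives the time, the measured TCP pose, the force, the opening and the grip force at its end, in the units of the state.
- read_state(): the state, without advancing time (a new reading comes with each control period).
- capture(name): name is "side" or "top" or "wrist"; returns (picture, depth): 400x640x3 uint8, red, green, blue; 400x640 float32, m along the optical axis (not along the pixel's ray), 0 where there is no reading.
- camera_params(name): a dict with "fx", "fy", "cx", "cy" (pixels), "xyz" and "orientation" of the camera in the world. Camera axes: x right, y up, looking along -z (the intrinsics and any distortion apply to the point x, -y, -z); pixel columns grow to the right and rows downward; lengths in m; the calibration is good to about 2 mm. A picture is of the moment at which its call begins: read the wrist's pose just before it. camera_params takes no time and is no camera call; for the wrist camera it gives the pose at the moment of the call.
- hand_in(): hands the job in; it is judged then, once.
The state is a dict: "time_s": time; "joint_positions": joint angles; "qvel": joint speeds; "tau": joint torques, N m; "position": TCP position; "tcp_rot": TCP orientation; "force": force on the tool from outside, world axes, zero at the start; "moment": the same for the moment, N m; "opening": opening from 0.0 (shut) to 1.0 (fully open); "grasp_force": force on a finger pad.
Only numpy, scipy, OpenCV 4.12 (cv2) and the standard library are available. Lean on these libraries where they do the work, as an engineer would, in place of code of your own. Each camera call takes 0.05 s, during which the arm holds its last target. There are 200 camera calls.

### The job

Open the tube warmer so that tubes can be put in: press down the release tab at its front with a fingertip so that the lid springs up by itself, then push the lid all the way back until it leans open on its stop. Only press and push: do not pinch the lid between the fingers, and leave everything else on the bench standing where it is. Finish with the hand clear of everything.

Things in the scene. Friction and masses are not known exactly. Their poses are not given: they have to be found in the camera images.
- warmer: The tube warmer: white box, 144 mm deep (x), 130 mm wide (y), the deck under its lid 88 mm high; it stands firm and does not shift. Origin: centre of its underside, on the bench; its x axis points from the front (tab side, facing the robot) to the back (hinge), z up. Front face at x = -66 mm; the release tab sticks out of the middle of it.
- tab_press (a point): The middle of the ribbed part of the release tab, on its top face (66 mm above the bench, 106 mm in front of the warmer's origin when at rest); press it straight down here. The tab is a 44 mm wide, 6 mm thick grey plate that sticks out 56 mm beyond the front face; its tip is 16 mm farther out than this point. It rocks on a pivot hidden 56 mm behind this point.
- tab (a joint): Angle of the release tab, rad: 0 at rest, grows as it is pressed down, stop at 0.22 (12 mm down at tab_press). It lets go of the lid at about 0.1 to 0.14 (6 to 8 mm down) and springs back when released. Pressing takes about 3 N at first and 8 N at the stop. A 30 mm wide hook stands up from it just in front of the lid's edge, to 113 mm above the bench, and laps over the edge.
- lid_hinge (a point): Middle of the lid's hinge line, at the back of the warmer (60 mm behind its origin, 97 mm above the bench). The hinge line runs along the warmer's y axis.
- lid_edge (a point): Middle of the lid's free front edge, at half of its thickness; moves with the lid. The lid is a grey plate that reaches 118 mm from the hinge line to this edge, 110 mm wide, 10 mm thick, its underside level with the hinge line when shut.
- lid (a joint): Opening angle of the lid, rad: 0 shut (rests up to 0.03), 1.85 fully open, leaning back on its stop. Latched, it cannot be pulled up. Released, a spring lifts it to about 0.5, where it stays; from there it must be pushed. Let go before about 1.45 it falls back to 0.5; beyond about 1.7 it falls open by itself. Light (130 g): under 3 N at the edge moves it.
- lid_panel (a point): Middle of the top face of the clear raised panel (lid_c1) on the lid's top face, 88 x 86 x 4 mm, set in at least 12 mm from the lid's edges.
- lid_pad (a point): Middle of the lower face of the black rubber pad (lid_c2) under the lid plate (lid_c0), 70 x 86 x 6 mm, set in at least 12 mm from the lid's sides and 27 mm from its free edge.
- bottle: Bystander: glass bottle with a blue cap, 64 mm across, 150 mm high; origin centre of its underside.
- jar: Bystander: amber jar, 58 mm across, 75 mm high; origin centre of its underside.
- vial: Bystander: small glass vial with a white cap, 27 mm across, 57 mm high; origin centre of its underside.
- rack: Bystander: red tube rack, 62 x 105 mm, 52 mm high, with two tube caps up to 74 mm; origin centre of its underside.
- tip_box: Bystander: yellow tip box with a clear lid, 84 x 122 mm, 56 mm high; origin centre of its underside.
- dishes: Bystander: two stacked culture dishes, 88 mm across, 29 mm high, behind the warmer; origin centre of the underside.
- cap: Bystander: a loose blue bottle cap, 38 mm across, 16 mm high, near the front of the warmer; origin centre of its underside.

How it is judged:
By the outcome, as a careful person would: the job done as asked, in the order asked, and still so for the second after the job is handed in, with the robot touching nothing.
It also fails if it takes over 40 s, if anything falls off the work surface, if the arm or the gripper's body presses on something with over 40 N, if the wrist force passes 120 N, or if a joint passes its speed limit or range.

## Working session

There is one attempt and no reset: what is moved stays moved. The work goes in short steps, Python scripts to look and compute and a tool call to move; the robot and the scene stay as the last step left them, time stands still between calls to the robot, and variables do not carry over. Pictures are saved under pics/ and viewed, at most 10 in all, crops included, and the job is handed in when it is done.

Besides the shell and the picture viewer there is one more tool, called after "Call:" as name(argument=value, ...) on one line, values as JSON. apply_moves: Moves the arm, as the interface text tells. Its arguments: {"type":"object","properties":{"rows":{"type":"array"}},"required":["rows"]}

```bash
mkdir -p pics; ls; cat > h.py <<'E'
import numpy as np,cv2
from rig import read_state,capture,camera_params,hand_in
def save(n,f):
    p,d=capture(n); cv2.imwrite('pics/'+f+'.png',p[:,:,::-1]); np.savez('pics/'+f+'.npz',p=p,d=d); return p,d
def cloud(n,d):
    c=camera_params(n); v,u=np.indices(d.shape)
    P=np.stack([(u-c['cx'])/c['fx']*d,-(v-c['cy'])/c['fy']*d,-d],-1)
    return P@np.array(c['orientation']).T+np.array(c['xyz'])
E
python3 - <<'E'
from h import *
s=read_state();print(s['time_s'],s['position'],s['tcp_rot'],s['force'])
for n in('top','side'):
    save(n,n+'0');print(n,camera_params(n))
E
```

```text
pics
0.0 [ 0.23043676 -0.58022571  0.24654873] [[ 9.29489982e-01  3.68847131e-01 -4.08475689e-04]
 [ 3.68847118e-01 -9.29487549e-01  2.16798340e-03]
 [ 4.19981389e-04 -2.16578393e-03 -9.99997566e-01]] [-0.22178175 -1.18779287 -0.40339452]
top {'fx': 468.69741890052484, 'fy': 468.69741890052484, 'cx': 322.5369359001056, 'cy': 202.40191747550932, 'xyz': array([0.526591  , 0.03709161, 1.0377202 ]), 'orientation': array([[-0.022023  ,  0.99679176, -0.07694921],
       [-0.99963247, -0.02317199, -0.01407083],
       [-0.01580875,  0.07661105,  0.99693572]])}
side {'fx': 518.3953652479802, 'fy': 518.3953652479802, 'cx': 323.99702496945116, 'cy': 201.02357359918773, 'xyz': array([-0.04020529,  0.65679261,  0.97998862]), 'orientation': array([[-0.69218004,  0.50209545, -0.51844667],
       [-0.72153251, -0.497997  ,  0.48102996],
       [-0.01666193,  0.70703547,  0.70698177]])}
```

View pics/top0.png

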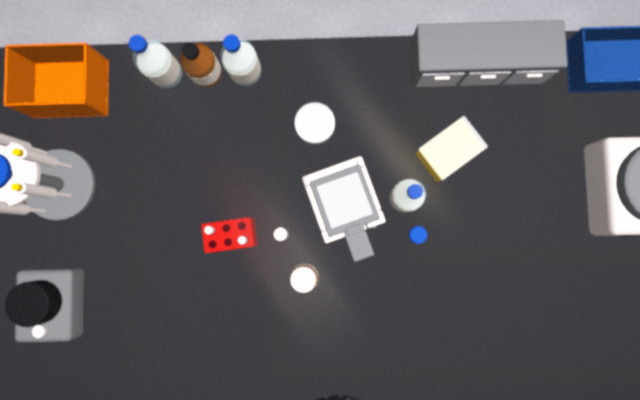

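View pics/side0.png

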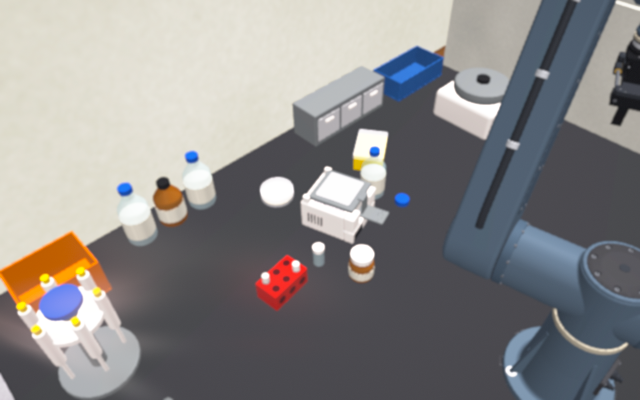

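The top view shows the warmer centred near (344,200) and its tab near (360,243), yawed about 20°. The bottle is at (408,195), the cap at (419,235), the jar at (303,279) and the vial at (280,234). The side view agrees: lid shut, tab pointing at the robot. Next I measure.

```bash
python3 - <<'E'
from h import *
D=np.load('pics/top0.npz');p,d=D['p'].astype(int),D['d'];W=cloud('top',d)
m=np.zeros(d.shape,bool);m[145:270,295:392]=1
z=W[...,2]
print('bench z',np.median(z[300:350,200:280]), 'lid',np.median(z[190:205,335:350]),'tab',np.median(z[240:255,355:365]))
def rect(mask,name):
    mask=cv2.morphologyEx(mask.astype(np.uint8),cv2.MORPH_OPEN,np.ones((3,3)))
    c=max(cv2.findContours(mask,0,1)[0],key=cv2.contourArea)[:,0]
    q=W[c[:,1],c[:,0]]; 
    zz=np.median(z[mask>0]); C=camera_params('top')
    r=np.stack([(c[:,0]-C['cx'])/C['fx'],-(c[:,1]-C['cy'])/C['fy'],-np.ones(len(c))],-1)@np.array(C['orientation']).T
    q=np.array(C['xyz'])+r*((zz-C['xyz'][2])/r[:,2])[:,None]
    (x,y),s,a=cv2.minAreaRect((q[:,:2]*1000).astype(np.float32)); print(name,'z',zz,'c',x,y,'size',s,'ang',a,'n',mask.sum())
rect(m&(z>.08)&(z<.13),'warmer top')
rect(m&(z>.05)&(z<.08)&(np.indices(d.shape)[0]>222),'tab')
lum=p.sum(-1)
rect(m&(z>.1)&(lum<620)&(lum>250),'lidgrey')
for n,(u,v) in dict(bottle=(408,195),jar=(303,279),vial=(280,234),cap=(419,235),dish=(315,122),tip=(452,150),rack=(228,235)).items():
    b=np.zeros(d.shape,bool);b[v-45:v+45,u-45:u+45]=1
    lab=cv2.connectedComponents((z>.008).astype(np.uint8))[1]
    k=lab==lab[v,u]; print(n,lab[v,u],np.round(np.r_[W[k].min(0),W[k].max(0)],3))
for v in range(205,270,3): 
    u=int(round(344+(v-200)*16/43)); print(v,u,np.round(W[v,u],3),p[v,u])
E
```

```text
bench z -0.00034962487755796356 lid 0.11168088808818599 tab 0.06634670474712978
warmer top z 0.10897723968779177 c 603.7184448242188 9.496864318847656 size (140.78956604003906, 126.57179260253906) ang 18.466773986816406 n 4390
tab z 0.0661613003075886 c 514.9059448242188 -21.46860122680664 size (63.25862121582031, 43.875999450683594) ang 18.574811935424805 n 602
lidgrey z 0.10788464532315739 c 597.3529663085938 6.381034851074219 size (126.7621841430664, 107.59062194824219) ang 18.39625358581543 n 1224
bottle 484 [ 0.527 -0.156  0.008  0.643  0.037  1.038]
jar 658 [0.418 0.066 0.019 0.474 0.124 0.079]
vial 562 [0.525 0.129 0.009 0.551 0.154 0.062]
cap 553 [ 0.512 -0.172  0.008  0.549  0.037  1.038]
dish 330 [0.527 0.022 0.008 0.825 0.108 1.038]
tip 354 [ 0.527 -0.299  0.009  0.78   0.037  1.038]
rack 533 [0.503 0.037 0.009 0.575 0.309 1.038]
205 346 [0.592 0.004 0.112] [251 250 251]
208 347 [0.586 0.002 0.111] [250 250 251]
211 348 [0.58  0.    0.113] [250 250 251]
214 349 [ 0.574 -0.002  0.112] [250 250 251]
217 350 [ 0.568 -0.004  0.11 ] [250 250 251]
220 351 [ 0.562 -0.005  0.113] [240 241 243]
223 353 [ 0.556 -0.009  0.106] [172 173 178]
226 354 [ 0.55  -0.011  0.116] [165 166 169]
229 355 [ 0.544 -0.012  0.115] [172 173 177]
232 356 [ 0.538 -0.014  0.112] [172 173 177]
235 357 [ 0.532 -0.019  0.065] [170 174 175]
238 358 [ 0.526 -0.021  0.063] [177 177 180]
241 359 [ 0.52  -0.023  0.063] [173 175 177]
244 360 [ 0.514 -0.024  0.068] [174 175 179]
247 361 [ 0.508 -0.026  0.066] [171 173 177]
250 363 [ 0.501 -0.031  0.064] [175 176 181]
253 364 [ 0.495 -0.032  0.065] [173 175 178]
256 365 [ 0.489 -0.034  0.066] [165 166 170]
259 366 [ 0.48  -0.041 -0.   ] [71 71 75]
262 367 [ 0.473 -0.043  0.   ] [70 67 73]
265 368 [ 0.467 -0.045  0.001] [67 66 71]
268 369 [ 0.46  -0.047 -0.002] [67 64 69]
```

```bash
cat >> h.py <<'E'
from scipy.spatial.transform import Rotation as R
O=np.array([.5995,.0075,0]);Y=np.deg2rad(18.5)
A=np.array([[np.cos(Y),-np.sin(Y),0],[np.sin(Y),np.cos(Y),0],[0,0,1]])
def row(wx,wy,wz,tilt):
    "tip centre in the warmer frame (mm), forward tilt (deg) -> shift/turn in the current tool axes"
    s=read_state();T=np.array(s['tcp_rot']);p=np.array(s['position'])
    G=A@np.diag([1,-1,-1.])@R.from_euler('y',tilt,degrees=True).as_matrix()
    q=O+A@np.array([wx,wy,wz])/1000-.025*G[:,2]
    print(np.round(T.T@(q-p)*1000,1),np.round(R.from_matrix(T.T@G).as_rotvec(degrees=True)/6,2))
def stat():
    s=read_state();T=np.array(s['tcp_rot']);t=np.array(s['position'])+.025*T[:,2]
    print(s['time_s'],'tip(w)',np.round(A.T@(t-O)*1000,1),'F',np.round(s['force'],1))
E
python3 -c "
from h import *
stat();row(-98,0,140,15)"
```

```text
0.1 tip(w) [-536.5 -440.3  221.6] F [-0.5 -0.1 -0.4]
[ 455.5 -415.8   83.5] [-0.09  2.5   0.52]
```

Call:
apply_moves(rows=[{"x": 40,"y": -40,"z": 0,"claw": 255},{"x": 80,"y": -75,"z": 0,"claw": 255},{"x": 120,"y": -110,"z": 0,"claw": 255},{"x": 160,"y": -145,"z": 0,"claw": 255},{"x": 200,"y": -180,"z": 0,"claw": 255},{"x": 240,"y": -220,"z": 0,"claw": 255},{"x": 285,"y": -260,"z": 0,"claw": 255},{"x": 330,"y": -300,"z": 0,"claw": 255},{"x": 375,"y": -340,"z": 0,"claw": 255},{"x": 400,"y": -370,"z": 0,"claw": 255}])

```text
validation failed for argument at $.ro...
```

```bash
python3 -c "
from h import *
stat();row(-98,0,110,15)"
```

```text
0.1 tip(w) [-536.5 -440.3  221.6] F [-0.5 -0.1 -0.4]
[ 455.5 -415.7  113.5] [-0.09  2.5   0.52]
```

Call:
apply_moves(rows=[{"x": 40,"y": -40,"z": 0,"rx": 0,"ry": 0,"rz": 0,"claw": 255},{"x": 80,"y": -75,"z": 0,"rx": 0,"ry": 0,"rz": 0,"claw": 255},{"x": 120,"y": -110,"z": 0,"rx": 0,"ry": 0,"rz": 0,"claw": 255},{"x": 160,"y": -145,"z": 0,"rx": 0,"ry": 0,"rz": 0,"claw": 255},{"x": 200,"y": -180,"z": 0,"rx": 0,"ry": 0,"rz": 0,"claw": 255},{"x": 240,"y": -220,"z": 0,"rx": 0,"ry": 0,"rz": 0,"claw": 255},{"x": 285,"y": -260,"z": 0,"rx": 0,"ry": 0,"rz": 0,"claw": 255},{"x": 330,"y": -300,"z": 0,"rx": 0,"ry": 0,"rz": 0,"claw": 255},{"x": 375,"y": -340,"z": 0,"rx": 0,"ry": 0,"rz": 0,"claw": 255},{"x": 400,"y": -370,"z": 0,"rx": 0,"ry": 0,"rz": 0,"claw": 255}])

```text
time_s: 1.35
position: [0.4666, -0.087, 0.2474]
tcp_rot: [[0.929, 0.371, 0.0], [0.371, -0.929, 0.0], [0.0, -0.0, -1.0]]
force: [-0.1, -0.2, -0.4]
opening: 0.019
grasp_force: 0.0
```

```bash
python3 -c "
from h import *
stat();row(-98,0,110,15)"
```

```text
1.35 tip(w) [-156.   -47.5  222.4] F [-0.1 -0.2 -0.4]
[ 54.1 -44.4 113.3] [-0.07  2.5   0.54]
```

Call:
apply_moves(rows=[{"x": 20,"y": -20,"z": 10,"rx": 0,"ry": 1,"rz": 0.2,"claw": 255},{"x": 40,"y": -40,"z": 25,"rx": -0.07,"ry": 2,"rz": 0.5,"claw": 255},{"x": 54,"y": -44.5,"z": 50,"rx": -0.07,"ry": 2.5,"rz": 0.54,"claw": 255},{"x": 54,"y": -44.5,"z": 80,"rx": -0.07,"ry": 2.5,"rz": 0.54,"claw": 255},{"x": 54,"y": -44.5,"z": 100,"rx": -0.07,"ry": 2.5,"rz": 0.54,"claw": 255},{"x": 54,"y": -44.5,"z": 113,"rx": -0.07,"ry": 2.5,"rz": 0.54,"claw": 255},{"x": 54,"y": -44.5,"z": 113,"rx": -0.07,"ry": 2.5,"rz": 0.54,"claw": 255},{"x": 54,"y": -44.5,"z": 113,"rx": -0.07,"ry": 2.5,"rz": 0.54,"claw": 255}])

```text
time_s: 2.35
position: [0.5001, -0.0283, 0.1351]
tcp_rot: [[0.916, 0.315, 0.247], [0.305, -0.949, 0.081], [0.26, 0.001, -0.966]]
force: [-0.5, 0.1, -0.5]
opening: -0.001
grasp_force: 0.0
```

```bash
python3 -c "
from h import *
stat()
p,_=save('side','s1');q,_=save('top','t1')
a=cv2.resize(p[150:270,250:450],(800,480));b=q[140:290,250:450];b=cv2.resize(b,(800,600))
cv2.imwrite('pics/s1c.png',a[:,:,::-1]);cv2.imwrite('pics/t1c.png',b[:,:,::-1])
row(-98,0,72,15);row(-98,0,58,15)"
```

```text
2.35 tip(w) [-99.1  -2.5 110.9] F [-0.5  0.1 -0.5]
[-9.2 -2.6 38.1] [ 0.01 -0.01 -0.02]
[-12.8  -2.6  51.6] [ 0.01 -0.01 -0.02]
```

View pics/s1c.png

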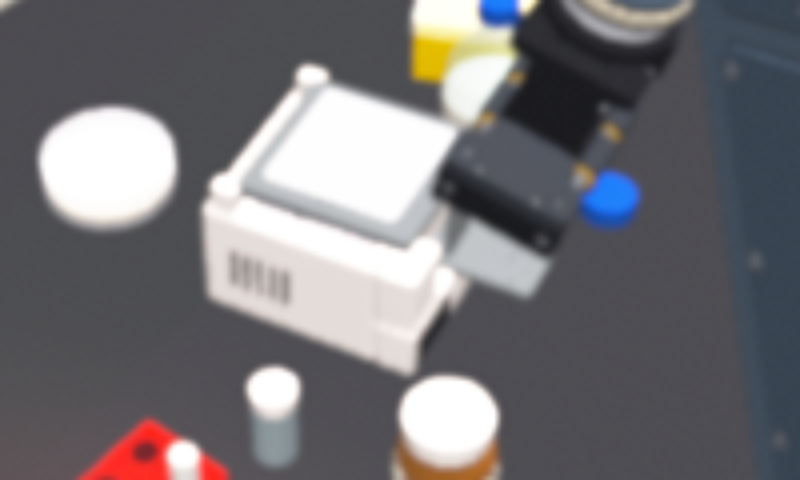

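The side crop shows the closed fingers above the tab's ribbed part (about 500,200 in the crop), in front of the lid edge, with everything else clear. Now I lower and press.

Call:
apply_moves(rows=[{"x": -4.5,"y": -2.5,"z": 20,"rx": 0,"ry": 0,"rz": 0,"claw": 255},{"x": -9,"y": -2.5,"z": 37,"rx": 0,"ry": 0,"rz": 0,"claw": 255},{"x": -10,"y": -2.5,"z": 40,"rx": 0,"ry": 0,"rz": 0,"claw": 255},{"x": -11,"y": -2.5,"z": 43,"rx": 0,"ry": 0,"rz": 0,"claw": 255},{"x": -11.5,"y": -2.5,"z": 45,"rx": 0,"ry": 0,"rz": 0,"claw": 255},{"x": -12,"y": -2.5,"z": 47,"rx": 0,"ry": 0,"rz": 0,"claw": 255},{"x": -12.5,"y": -2.5,"z": 49,"rx": 0,"ry": 0,"rz": 0,"claw": 255},{"x": -13,"y": -2.5,"z": 51,"rx": 0,"ry": 0,"rz": 0,"claw": 255},{"x": -13,"y": -2.5,"z": 51,"rx": 0,"ry": 0,"rz": 0,"claw": 255}])

```text
time_s: 3.58
position: [0.4996, -0.0255, 0.082]
tcp_rot: [[0.917, 0.315, 0.246], [0.305, -0.949, 0.082], [0.259, -0.0, -0.966]]
force: [-3.5, -0.4, 6.9]
opening: 0.007
grasp_force: 3.1
```

```bash
cat > lid.py <<'E'
from h import *
def lid(f):
    p,d=save('top',f);W=((cloud('top',d)-O)@A)*1000
    k=(abs(W[...,1])<50)&(W[...,0]>-75)&(W[...,0]<120)&(W[...,2]>100)&(W[...,2]<240)
    for x in range(-70,110,15):
        s=k&(abs(W[...,0]-x)<7.5)&(abs(abs(W[...,1])-35)<15); print(x,s.sum(),np.round(np.median(W[s][:,2]),1) if s.sum() else '-',end=' | ')
    print()
E
python3 -c "
from lid import *
stat();lid('t2')"
```

```text
3.575 tip(w) [-98.7   0.4  57.9] F [-3.5 -0.4  6.9]
-70 0 - | -55 0 - | -40 167 159.2 | -25 246 155.6 | -10 239 149.9 | 5 231 141.7 | 20 228 133.5 | 35 217 126.1 | 50 205 117.8 | 65 115 107.3 | 80 0 - | 95 0 - |
```

The lid has sprung to about 0.5 rad (edge near 159 mm). Next I lift, backing off slightly.

```bash
python3 -c "
from h import *
for t in [(-103,0,100),(-103,0,138),(-65,0,138)]: row(*t,15)"
```

```text
[  6.8   0.4 -41.7] [ 0.   -0.   -0.02]
[ 16.7   0.4 -78.4] [ 0.   -0.   -0.02]
[ 53.4   0.3 -68.6] [ 0.   -0.   -0.02]
```

Call:
apply_moves(rows=[{"x": 2,"y": 0,"z": -15,"rx": 0,"ry": 0,"rz": 0,"claw": 255},{"x": 7,"y": 0,"z": -40,"rx": 0,"ry": 0,"rz": 0,"claw": 255},{"x": 13,"y": 0,"z": -65,"rx": 0,"ry": 0,"rz": 0,"claw": 255},{"x": 17,"y": 0,"z": -78,"rx": 0,"ry": 0,"rz": 0,"claw": 255},{"x": 30,"y": 0,"z": -75,"rx": 0,"ry": 0,"rz": 0,"claw": 255},{"x": 45,"y": 0,"z": -71,"rx": 0,"ry": 0,"rz": 0,"claw": 255},{"x": 53,"y": 0,"z": -69,"rx": 0,"ry": 0,"rz": 0,"claw": 255},{"x": 53,"y": 0,"z": -69,"rx": 0,"ry": 0,"rz": 0,"claw": 255}])

```text
time_s: 4.62
position: [0.5318, -0.0148, 0.1616]
tcp_rot: [[0.916, 0.316, 0.245], [0.305, -0.949, 0.082], [0.259, -0.0, -0.966]]
force: [-0.5, 0.1, -0.7]
opening: 0.008
grasp_force: 0.0
```

```bash
python3 -c "
from lid import *
stat();lid('t3')
# finger front face stays ~10 mm ahead of the tip centre; lid pushed via underside near free edge
for th in (.5,.8,1.1,1.4,1.6,1.75,1.85):
    r=108;x=60-r*np.cos(th);z=97+r*np.sin(th);print(th,np.round((x,z)));row(x-9,0,z-10,15)"
```

```text
4.625 tip(w) [-64.9   0.4 137.5] F [-0.5  0.1 -0.7]
-70 38 234.2 | -55 223 231.7 | -40 168 159.2 | -25 249 155.6 | -10 239 149.8 | 5 236 141.7 | 20 224 133.5 | 35 218 125.3 | 50 208 117.8 | 65 112 107.5 | 80 0 - | 95 0 - | 
0.5 [-35. 149.]
[21.4  0.6  4.3] [-0.    0.01 -0.01]
0.8 [-15. 174.]
[ 46.9   0.6 -15.5] [-0.    0.01 -0.01]
1.1 [ 11. 193.]
[ 77.1   0.5 -26.8] [-0.    0.01 -0.01]
1.4 [ 42. 203.]
[109.3   0.5 -28.8] [-0.    0.01 -0.01]
1.6 [ 63. 205.]
[130.5   0.4 -24.7] [-0.    0.01 -0.01]
1.75 [ 79. 203.]
[145.6   0.4 -18.9] [-0.    0.01 -0.01]
1.85 [ 90. 201.]
[155.1   0.4 -13.8] [-0.    0.01 -0.01]
```

Call:
apply_moves(rows=[{"x": 12,"y": 0,"z": 2,"rx": 0,"ry": 0,"rz": 0,"claw": 255},{"x": 24,"y": 0,"z": 1,"rx": 0,"ry": 0,"rz": 0,"claw": 255},{"x": 36,"y": 0,"z": -7,"rx": 0,"ry": 0,"rz": 0,"claw": 255},{"x": 48,"y": 0,"z": -16,"rx": 0,"ry": 0,"rz": 0,"claw": 255},{"x": 62,"y": 0,"z": -22,"rx": 0,"ry": 0,"rz": 0,"claw": 255},{"x": 77,"y": 0,"z": -27,"rx": 0,"ry": 0,"rz": 0,"claw": 255},{"x": 92,"y": 0,"z": -29,"rx": 0,"ry": 0,"rz": 0,"claw": 255},{"x": 92,"y": 0,"z": -29,"rx": 0,"ry": 0,"rz": 0,"claw": 255}])

```text
time_s: 5.68
position: [0.6104, 0.0108, 0.2155]
tcp_rot: [[0.915, 0.316, 0.249], [0.305, -0.949, 0.081], [0.262, 0.002, -0.965]]
force: [-0.3, -0.9, 0.6]
opening: 0.005
grasp_force: 0.1
```

```bash
python3 -c "
from lid import *
stat();lid('t4')
p,_=save('side','s4');a=cv2.resize(p[110:270,230:450],(800,582))
cv2.imwrite('pics/s4c.png',a[:,:,::-1])
for th in (1.4,1.5,1.6,1.7,1.75,1.8):
    r=108;x=60-r*np.cos(th);z=97+r*np.sin(th);row(x-9,0,z-10,15)"
```

```text
5.675 tip(w) [ 17.9  -0.4 191.4] F [-0.3 -0.9  0.6]
-70 0 - | -55 0 - | -40 0 - | -25 0 - | -10 0 - | 5 0 - | 20 5 208.6 | 35 29 198.0 | 50 133 172.7 | 65 104 132.7 | 80 0 - | 95 0 - | 
[17.2  0.3  1.1] [ 0.    0.   -0.01]
[27.8  0.3  2.6] [ 0.    0.   -0.01]
[38.3  0.3  5.2] [ 0.    0.   -0.01]
[48.5  0.3  8.8] [ 0.    0.   -0.01]
[53.4  0.3 11. ] [ 0.    0.   -0.01]
[58.3  0.2 13.4] [ 0.    0.   -0.01]
```

View pics/s4c.png

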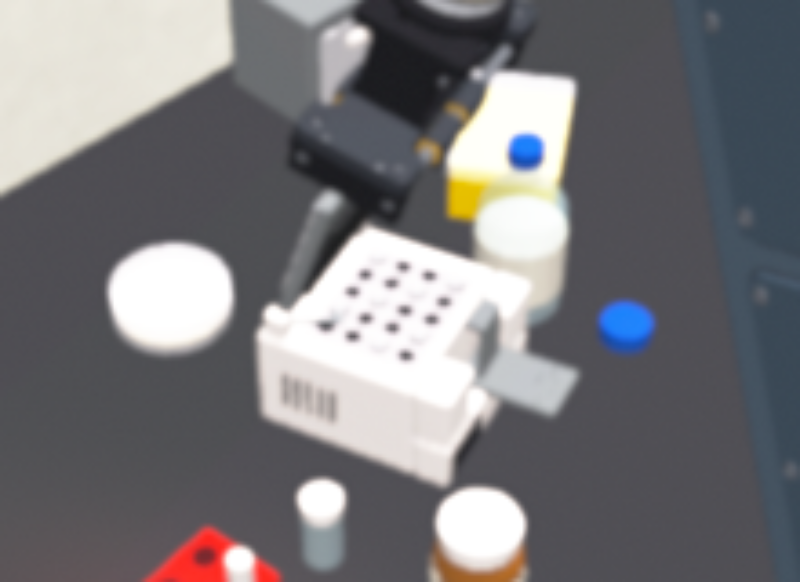

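The side crop shows the lid at about 1.2 rad, resting on the finger near (330,210), and nothing else disturbed. I keep pushing.

Call:
apply_moves(rows=[{"x": 14,"y": 0,"z": 1,"rx": 0,"ry": 0,"rz": 0,"claw": 255},{"x": 26,"y": 0,"z": 2,"rx": 0,"ry": 0,"rz": 0,"claw": 255},{"x": 36,"y": 0,"z": 5,"rx": 0,"ry": 0,"rz": 0,"claw": 255},{"x": 44,"y": 0,"z": 7,"rx": 0,"ry": 0,"rz": 0,"claw": 255},{"x": 52,"y": 0,"z": 10,"rx": 0,"ry": 0,"rz": 0,"claw": 255},{"x": 57,"y": 0,"z": 12,"rx": 0,"ry": 0,"rz": 0,"claw": 255},{"x": 57,"y": 0,"z": 12,"rx": 0,"ry": 0,"rz": 0,"claw": 255},{"x": 57,"y": 0,"z": 12,"rx": 0,"ry": 0,"rz": 0,"claw": 255}])

```text
time_s: 6.78
position: [0.6632, 0.0289, 0.2172]
tcp_rot: [[0.917, 0.315, 0.245], [0.305, -0.949, 0.082], [0.258, -0.0, -0.966]]
force: [0.2, -0.6, -0.3]
opening: 0.008
grasp_force: 0.0
```

```bash
python3 -c "
from lid import *
stat();lid('t5')
p,_=save('side','s5');a=cv2.resize(p[110:270,230:450],(800,582))
cv2.imwrite('pics/s5c.png',a[:,:,::-1])
row(-20,0,210,15);row(-130,0,260,15)"
```

```text
6.775 tip(w) [7.36e+01 1.00e-01 1.93e+02] F [ 0.2 -0.6 -0.3]
-70 0 - | -55 0 - | -40 0 - | -25 0 - | -10 0 - | 5 0 - | 20 0 - | 35 0 - | 50 0 - | 65 0 - | 80 0 - | 95 21 207.4 | 
[-86.1   0.3 -40.5] [ 0.    0.   -0.02]
[-179.4    0.5 -117.3] [ 0.    0.   -0.02]
```

View pics/s5c.png

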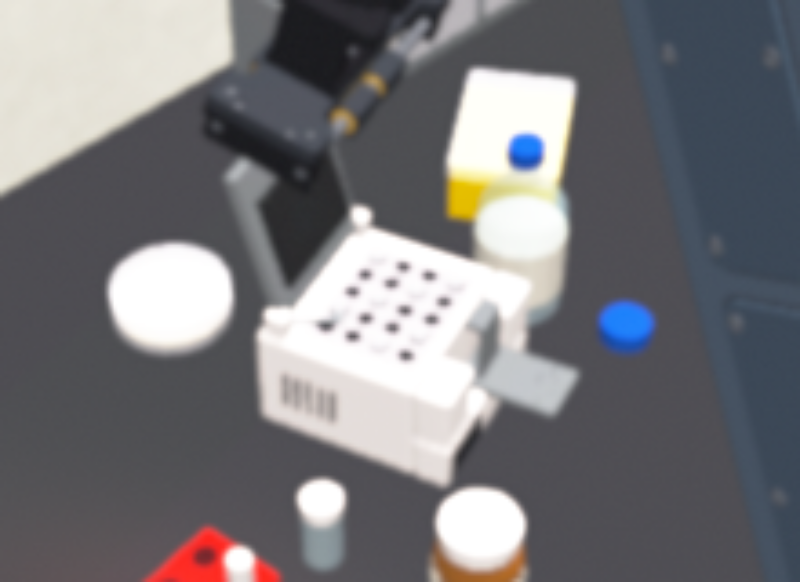

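The side crop shows the lid leaning back on its stop (edge near 240,175), past the finger, with no force reading. Now I withdraw forward and up.

Call:
apply_moves(rows=[{"x": -15,"y": 0,"z": -5,"rx": 0,"ry": 0,"rz": 0,"claw": 255},{"x": -45,"y": 0,"z": -20,"rx": 0,"ry": 0,"rz": 0,"claw": 255},{"x": -85,"y": 0,"z": -40,"rx": 0,"ry": 0,"rz": 0,"claw": 255},{"x": -120,"y": 0,"z": -70,"rx": 0,"ry": 0,"rz": 0,"claw": 255},{"x": -150,"y": 0,"z": -95,"rx": 0,"ry": 0,"rz": 0,"claw": 255},{"x": -180,"y": 0,"z": -115,"rx": 0,"ry": 0,"rz": 0,"claw": 255},{"x": -180,"y": 0,"z": -115,"rx": 0,"ry": 0,"rz": 0,"claw": 255},{"x": -180,"y": 0,"z": -115,"rx": 0,"ry": 0,"rz": 0,"claw": 255}])

```text
time_s: 7.88
position: [0.4703, -0.0355, 0.282]
tcp_rot: [[0.917, 0.315, 0.247], [0.304, -0.949, 0.081], [0.26, 0.001, -0.966]]
force: [0.7, 0.3, -0.7]
opening: 0.005
grasp_force: 0.0
```

```bash
python3 -c "
from lid import *
stat();lid('t6')
p,d=save('side','s6');cv2.imwrite('pics/s6c.png',cv2.resize(p[110:310,230:450],(640,582))[:,:,::-1])
W=((cloud('side',d)-O)@A)*1000
k=(abs(W[...,1])<35)&(W[...,0]>45)&(W[...,0]<130)&(W[...,2]>125)&(W[...,2]<195)
f=np.polyfit(W[k][:,2],W[k][:,0],1);print(k.sum(),'lid angle',np.pi/2+np.arctan(f[0]))"
```

```text
7.875 tip(w) [-1.297e+02  2.000e-01  2.579e+02] F [ 0.7  0.3 -0.7]
-70 0 - | -55 0 - | -40 0 - | -25 0 - | -10 0 - | 5 0 - | 20 10 115.9 | 35 15 108.9 | 50 9 102.1 | 65 290 133.4 | 80 344 179.4 | 95 314 207.0 | 
529 lid angle 1.9128699552670319
```

View pics/s6c.png

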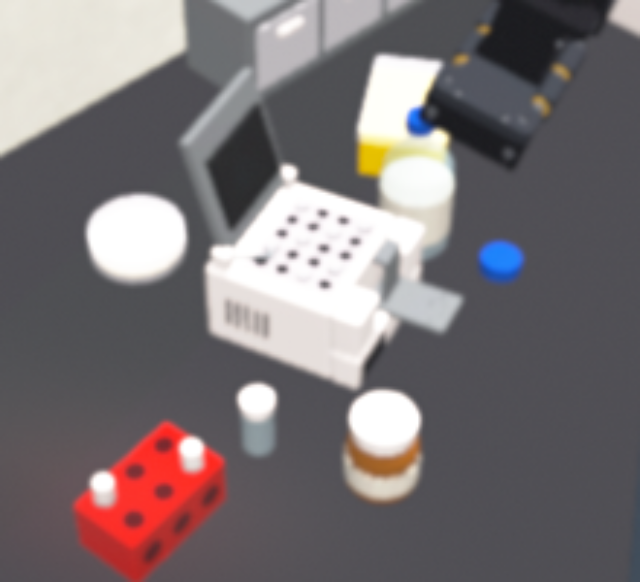

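The lid is fully open on its stop (around 230,150), all the bystanders are standing in place and the hand is clear, so I hand in.

```bash
python3 -c "
from h import *
print(hand_in())"
```

```text
the job is handed in; nothing more can be done
None
```

The tube warmer is open: pressing the tab made the lid spring up by itself, I pushed it back until it leaned on its stop, the other items look unmoved in the last picture, the hand is clear, and the job was handed in at about 8 s.

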